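# Stack two stations of an optical set-up on their locating pads

## Robot

A 6-joint arm with a two-finger parallel gripper is mounted at the origin on a cart in front of the work surface, level with it; the furniture and walls round the work are solid. World frame = base frame: x ahead of the robot, y to its left, z up, the work surface at z = 0. Lengths are in m, angles in rad, forces in N, time in s.
With the tool pointing down it reaches from about 0.35 to 0.95 m from the base axis. Payload 17.4 kg.
Tool frame: the origin (TCP) lies on the mounting face of the last link; the fingertips stand 186 mm ahead of it and the grasp point (between the pads) lies 167 mm ahead of it; z points along the fingers, y is the line along which they close (so a half turn about z gives the same grasp; the last joint's range is limited). The gripper opens to 93 mm and grips with 3 to 60 N. Pads are 15 mm wide; open, the fingers measure 128 mm over their backs; the gripper's body (75 mm by 188 mm) begins 65 mm behind the grasp point.
Start: joints at [-1.316, 0.116, 1.442, -0, 1.584, -0.038], TCP at [0.195, -0.646, 0.405] pointing down, gripper open.
Joint ranges: [-2.83, 2.83], [-0.83, 2.19], [0.07, 2.5], [-1.14, 4.28], [0.01, 3], [-2.97, 2.97]. Speed limits (rad/s): [1.89, 1.89, 2.22, 3.14, 3.14, 3.14].

## Interface

Orientations are given as [roll, pitch, yaw] about the fixed x, y, z axes, in that order (R = Rz(yaw) Ry(pitch) Rx(roll)).
In Python, from bench import arm gives the robot as it stands. Calls block until the motion is done:
- arm.move_ptp(position, orientation): joint-space move of the TCP to a pose.
- arm.move_straight(position, v=0.15, ori=None, f_stop=None): straight line of the TCP; ori=None keeps the orientation; v is the mean speed in m/s. With f_stop (N) it stops when the force on the tool has changed by that much, and returns True; else False.
- arm.goto_joints(angles): joint-space move.
- arm.command_gripper(opening, grasp_force=None): finger opening in m; grasp_force is the grip in N (None keeps the last); returns when the fingers have stopped.
- arm.dwell(seconds).
- arm.solve_ik(position, orientation): joint angles nearest the present ones, or None.
- arm.read_state(): the state.
- arm.get_image(name): name is "scene" or "top"; returns the picture (480x640x3 uint8, red, green, blue); there is no depth.
- arm.camera_info(name): a dict with "intrinsics" (3x3 intrinsics, pixels), "position" and "attitude" of the camera in the world. Camera axes: x right, y down, z forward; pixel columns grow to the right and rows downward; lengths in m; the calibration is good to about 2 mm. A picture is of the moment at which its call begins. camera_info takes no time and is no camera call.
A pose or a line that the arm cannot do raises arm.PlanningError and nothing moves.
- arm.close_job(): hands the job in; it is judged then, once.
Trained networks look in the newest picture that a camera, given by its name, has taken for a name from the list of things; names that differ only in an ending like _2 or _b are one class to them, and where a whole thing is asked for, a point or a joint stands for the part that bears it (a point fixed in the world has none). Each returns a list of dicts, best first, with "confidence" (0 to 1); they miss things now and then, are a little off and sometimes report something else, mostly with a low value. They report only what shows in the picture. A call takes as long as a camera call. They do not tell look-alikes from the thing itself.
- arm.look_for(label, camera): "point" ([column, row] in pixels, amid what is visible of it).
The state is a dict: "clock": time; "joint_positions": joint angles; "qvel": joint speeds; "joint_efforts": joint torques, N m; "eef_pos": TCP position; "tool_rot": TCP orientation; "contact_force": force on the tool from outside, world axes, zero at the start; "torque": the same for the moment, N m; "grip_width": finger opening in m; "grip_force": force on a finger pad.
Only numpy, scipy, OpenCV 4.12 (cv2) and the standard library are available. Lean on these libraries where they do the work, as an engineer would, in place of code of your own. Each camera call takes 0.05 s, during which the arm holds its last target. There are 200 camera calls.

## Task

Set up the two alignment stations. First the yellow pad: lay the black slotted base plate flat between the pad's corner stops and stand the silver pillar upright on the middle of the plate. Then, on the blue pad, stack from the bottom up the pine block (flat between the corner stops), the card box flat on the block and the black mirror mount upright on the box, each centred on the one below with its long side the same way, and leave the green fibre coupler, the tape roll and the yellow cleaner undisturbed.

Things in the scene. Friction and masses are not known exactly. Their poses are not given: they have to be found in the camera images.
- blue_pad: fixed blue pad, 111 x 108 mm (x, y), 3 mm thick, with four bare-metal L-shaped corner stops 6 mm higher; the seat between them is 61 (x) by 78 (y) mm, about 8 mm larger all round than the pine block; its sides are open between the stops (33 and 50 mm) for fingers. Origin on the table under its centre, floor of the seat 3 mm above it, long side along y
- yellow_pad: fixed yellow pad, 116 x 121 mm (x, y), 3 mm thick, with four bare-metal L-shaped corner stops 6 mm higher; the seat between them is 66 (x) by 91 (y) mm, about 8 mm larger all round than the base plate; its sides are open between the stops (38 and 63 mm) for fingers. Origin on the table under its centre, floor of the seat 3 mm above it, long side along y
- plate: black slotted base plate lying flat, 50 (x) x 75 (y) mm, 9.5 mm thick, flat on top; a screw head with a pale washer, 15 mm wide and 6 mm higher (seen, not solid), sits 17 mm from the middle towards +y; 85 g; take it across its 50 mm; origin at the centre of its underside, z up; either way round will do
- pillar: silver-grey round steel pillar post standing upright, 19 mm diameter, 36 mm tall; 80 g; origin at the centre of its underside, z up; its yaw does not matter
- pine_block: pale pine wood block, 45 (x) x 62 (y) x 58 (z) mm, standing as it shall be used; 160 g; take it across its 45 mm; origin at the centre of its underside, z up; either way round will do
- card_box: flat card box, cream and blue, 40 (x) x 62 (y) x 14 (z) mm; 30 g; take it across its 40 mm; origin at the centre of its underside, z up; either way round will do
- mirror: black square kinematic mirror mount standing on its edge, round opening in its face, small knob on top; 36 (x, thickness) x 46 (y, width, its long side) x 52 (z) mm with knobs; solid body x -14 to +7, y -23 to +23, z 0 to 46 mm; 85 g; best taken across its 46 mm width; origin at the centre of its underside, z up; which way it faces does not matter
- fibre_coupler: bystander: small green fibre coupler with a red cap at one end, 19 x 32 x 10 mm, lying; origin at the centre of its underside, z up; leave it where it lies
- tape: bystander: roll of black tape lying flat, 64 mm diameter, 19 mm high; origin at the centre of its underside, z up; leave it where it lies
- cleaner: bystander: yellow and red reel cleaner, 31 (x) x 127 (y) x 67 (z) mm, standing at the back; origin at the centre of its underside, z up; leave it where it stands
Mind the look-alikes: they are no part of the job. Of the things like the pine_block, leave any that is purple or red; of the rest the smaller one is meant.

How it is judged:
By the outcome, as a careful person would: the job done as asked, in the order asked, and still so for the second after the job is handed in, with the robot touching nothing.
It also fails if it takes over 144 s, if anything falls off the work surface, if the arm or the gripper's body presses on something with over 40 N, if the wrist force passes 120 N, or if a joint passes its speed limit or range.

## Working session

There is one attempt and no reset: what is moved stays moved. The work goes in short steps, each a Python script; the robot and the scene stay as the last script left them, time stands still between calls to the robot, and variables do not carry over. Pictures are saved under pics/ and viewed, at most 14 in all, crops included, and the job is handed in when it is done.

```bash
ls; mkdir -p pics
python3 - <<'E'
from bench import arm
import cv2,numpy as np
for c in("top","scene"):
    im=arm.get_image(c);cv2.imwrite(f"pics/{c}0.png",im[:,:,::-1]);i=arm.camera_info(c)
    print(c,np.round(i["intrinsics"],1).tolist(),np.round(i["position"],3),np.round(np.array(i["attitude"]),4).tolist())
    for n in["blue_pad","yellow_pad","plate","pillar","pine_block","card_box","mirror","fibre_coupler","tape","cleaner"]:
        print(n,[(np.round(d["point"]).astype(int).tolist(),round(d["confidence"],2)) for d in arm.look_for(n,c)])
print(arm.read_state())
E
```

```text
pics
top [[455.4, 0.0, 320.6], [0.0, 455.4, 232.1], [0.0, 0.0, 1.0]] [ 0.359 -0.07   1.061] [-2.9877, 0.0155, -1.5826]
blue_pad [([200, 269], 0.57)]
yellow_pad [([390, 279], 0.72), ([250, 148], 0.18)]
plate [([263, 214], 0.76)]
pillar []
pine_block [([460, 186], 0.98), ([470, 265], 0.95), ([396, 184], 0.94), ([466, 339], 0.81)]
card_box [([299, 257], 0.76)]
mirror [([332, 194], 0.74)]
fibre_coupler [([244, 240], 0.64), ([250, 150], 0.64)]
tape [([332, 162], 0.59)]
cleaner [([251, 151], 0.96)]
scene [[441.4, 0.0, 315.4], [0.0, 441.4, 244.5], [0.0, 0.0, 1.0]] [0.094 0.77  0.508] [-2.0192, 0.0108, -2.6873]
blue_pad [([276, 344], 0.91)]
yellow_pad [([375, 248], 0.7)]
plate [([264, 286], 0.79)]
pillar [([184, 316], 0.57)]
pine_block [([327, 204], 0.89), ([386, 212], 0.84), ([300, 220], 0.78)]
card_box [([322, 280], 0.89)]
mirror [([282, 245], 0.71)]
fibre_coupler [([278, 305], 0.4)]
tape [([253, 243], 0.89), ([195, 272], 0.22)]
cleaner [([195, 271], 0.74)]
{'clock': 1.1, 'joint_positions': array([-1.31580438e+00,  1.16047981e-01,  1.44157215e+00,  2.89550030e-05,
        1.58400058e+00, -3.78306883e-02]), 'qvel': array([ 1.50035947e-03,  5.95313137e-04, -1.22514411e-03, -8.89287596e-06,
       -8.36267308e-04, -1.45566809e-03]), 'joint_efforts': array([-1.17919637e-03, -7.21037793e+01, -6.22774315e+01,  7.78583181e-02,
        1.82480179e-02, -9.31604234e-06]), 'eef_pos': array([ 0.19482384, -0.64629897,  0.40473108]), 'tool_rot': array([-3.14156571e+00, -2.99928704e-05,  2.92823013e-01]), 'contact_force': array([ 0.64904413, -0.11684808, -0.35426234]), 'torque': array([ 0.0449981 , -0.00886372, -0.02646155]), 'grip_force': 0.0, 'grip_width': 0.09285357922109827}
```

View pics/top0.png

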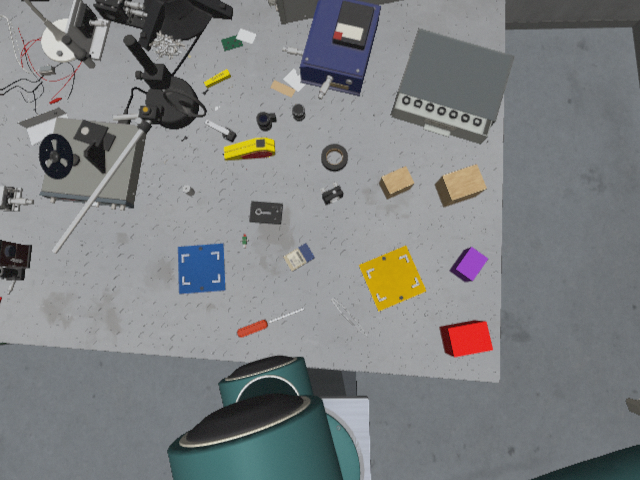

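View pics/scene0.png

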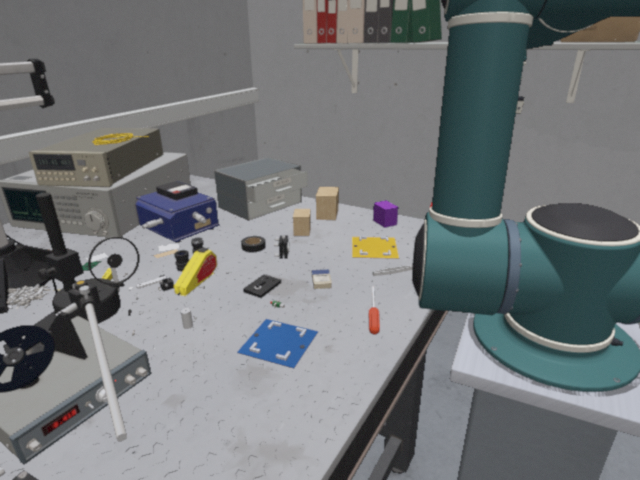

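Look-alikes for the pine block in the top view are the small pine block (397,182), the large pine block (462,185), the purple one (469,264) and the red one (466,339). By the description, the small pine one is meant. The networks missed the pillar in the top view; it's at about (188,189). Next is a close crop.

```bash
cat > h.py <<'E'
import numpy as np,cv2
from scipy.spatial.transform import Rotation as Ro
from bench import arm
def cam(c):
    i=arm.camera_info(c);A=np.array(i["attitude"])
    R=A if A.shape==(3,3) else Ro.from_euler("xyz",A).as_matrix()
    return np.array(i["intrinsics"]),np.array(i["position"]),R
def proj(c,P):
    K,p,R=cam(c);q=(np.atleast_2d(P)-p)@R@K.T
    return q[:,:2]/q[:,2:]
def back(c,uv,z):
    K,p,R=cam(c);uv=np.atleast_2d(uv).astype(float)
    d=np.c_[uv,np.ones(len(uv))]@np.linalg.inv(K).T@R.T
    return (p+d*((z-p[2])/d[:,2])[:,None])[:,:2]
def save(c,n,box=None,k=1):
    im=arm.get_image(c)[:,:,::-1]
    if box: im=im[box[1]:box[3],box[0]:box[2]]
    im=cv2.resize(im,None,fx=k,fy=k,interpolation=cv2.INTER_CUBIC);cv2.imwrite(f"pics/{n}.png",im)
E
python3 - <<'E'
from h import *
save("top","crop1",(165,130,495,320),2.4)
for n,uv,z in[("blue",(201,269),.003),("yellow",(392,278),.003),("plate",(266,213),.0095),("pillar",(188,189),.036),("pine",(397,180),.058),("card",(299,257),.014),("mirror",(332,194),.04),("coupler",(244,240),.01),("tape",(334,157),.019),("cleaner",(250,150),.067)]:
    print(n,np.round(back("top",uv,z),3), np.round(proj("scene",[*back("top",uv,z)[0],z])))
E
```

```text
blue [[0.44  0.224]] [[279. 342.]]
yellow [[ 0.414 -0.219]] [[374. 247.]]
plate [[0.57  0.072]] [[263. 284.]]
pillar [[0.624 0.25 ]] [[187. 310.]]
pine [[ 0.632 -0.231]] [[301. 213.]]
card [[ 0.464 -0.005]] [[321. 277.]]
mirror [[ 0.606 -0.084]] [[283. 241.]]
coupler [[0.506 0.123]] [[276. 303.]]
tape [[ 0.701 -0.09 ]] [[253. 241.]]
cleaner [[0.705 0.102]] [[202. 255.]]
```

View pics/crop1.png

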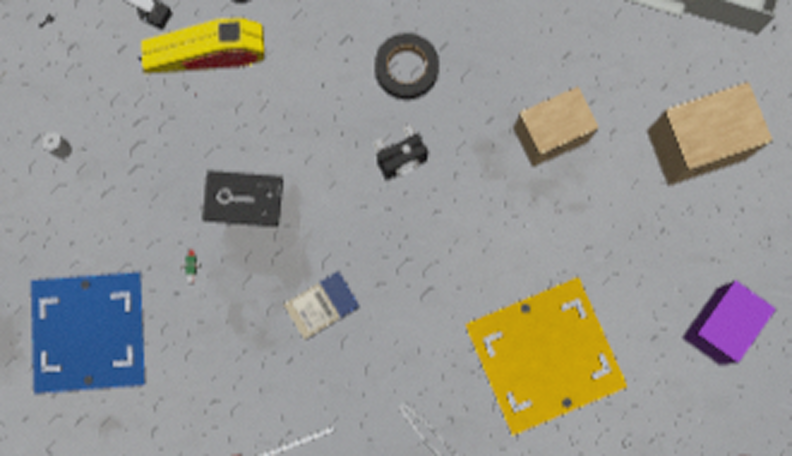

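The crop shows the small pine block at crop (556,125), i.e. top (397,182). The pad seats' long sides run along image-horizontal, and the mirror's knobs point up in the image (+x). Positions agree across both cameras. Next I'll fit poses from silhouettes.

```bash
cat > fit.py <<'E'
from h import *
from scipy.optimize import minimize
K=6
# name: (xlo,xhi,ylo,yhi,zlo,zhi), colour test
def hullpts(d,p):
    c=np.array([[x,y,z] for x in d[:2] for y in d[2:4] for z in d[4:]])
    return c@Ro.from_euler("z",p[2]).as_matrix().T+[p[0],p[1],0]
def cyl(r,h,p):
    a=np.linspace(0,2*np.pi,25);return np.array([[p[0]+r*np.cos(t),p[1]+r*np.sin(t),z] for t in a for z in(0,h)])
def mask(im,kind,box):
    x0,y0,x1,y1=box;u=cv2.resize(im[y0:y1,x0:x1],None,fx=K,fy=K,interpolation=cv2.INTER_CUBIC)
    h,s,v=[a.astype(int) for a in cv2.split(cv2.cvtColor(u,cv2.COLOR_RGB2HSV))]
    m={"blue":(abs(h-107)<12)&(s>110),"yellow":(abs(h-24)<8)&(s>120),"dark":v<85,"wood":(abs(h-16)<9)&(s>60),
       "card":((s>55)&(v>60))|(v>190),"light":(v>185)}[kind].astype(np.uint8)
    k=np.ones((K*3,K*3),np.uint8);m=cv2.morphologyEx(m,cv2.MORPH_CLOSE,k)
    n,l,st,_=cv2.connectedComponentsWithStats(m);b=1+st[1:,4].argmax();m=(l==b).astype(np.uint8)
    cs,_=cv2.findContours(m,cv2.RETR_EXTERNAL,2);cv2.drawContours(m,cs,-1,1,-1);return m,u
def fit(c,im,kind,shape,p0,pad=14):
    f=(lambda p:cyl(*shape,p)) if len(shape)==2 else (lambda p:hullpts(shape,p))
    q=proj(c,f(p0));x0,y0=(q.min(0)-pad).astype(int);x1,y1=(q.max(0)+pad).astype(int)
    m,u=mask(im,kind,(x0,y0,x1,y1))
    def poly(p): return cv2.convexHull((((proj(c,f(p))-[x0,y0]+.5)*K-.5)*16).astype(np.int32))
    def cost(p):
        r=np.zeros_like(m);cv2.fillConvexPoly(r,poly(p),1,shift=4);return 1-(r&m).sum()/(r|m).sum()
    best=None
    for dy in((-.15,0,.15) if len(shape)>2 else (0,)):
        s=np.array(p0)+[0,0,dy];o=minimize(cost,s,method="Nelder-Mead",options=dict(initial_simplex=np.array([s,s+[.006,0,0],s+[0,.006,0],s+[0,0,.15]]),xatol=1e-4,fatol=1e-4))
        if best is None or o.fun<best.fun:best=o
    u=u[:,:,::-1].copy();cv2.polylines(u,[poly(best.x)],True,(255,0,255),1,shift=4)
    return best.x,1-best.fun,u
def box(x,y,z): return(-x/2,x/2,-y/2,y/2,0,z)
S={"blue_pad":("blue",box(.111,.108,.003)),"yellow_pad":("yellow",box(.116,.121,.003)),"plate":("dark",box(.05,.075,.0095)),
"pillar":("light",(.0095,.036)),"pine_block":("wood",box(.045,.062,.058)),"card_box":("card",box(.04,.062,.014)),"mirror":("dark",(-.014,.007,-.023,.023,0,.046))}
E
python3 - <<'E'
from fit import *
G={"blue_pad":(.44,.224,.05),"yellow_pad":(.414,-.219,.43),"plate":(.57,.072,-.05),"pillar":(.62,.245,0),"pine_block":(.625,-.225,.4),"card_box":(.464,-.005,.5),"mirror":(.6,-.08,.3)}
im=arm.get_image("top");T=[]
for n,p in G.items():
    x,s,u=fit("top",im,*S[n],p);print(n,np.round(x,4).tolist(),round(s,3));T.append(cv2.resize(u,(195,195)))
    uv=proj("scene",[x[0],x[1],.0])[0];print("   scene",np.round(uv))
T.append(T[0]*0);cv2.imwrite("pics/fit0.png",np.vstack([np.hstack(T[:4]),np.hstack(T[4:])]))
def tri(a,b):
    L=[]
    for c,uv in(("top",a),("scene",b)):
        k,p,R=cam(c);d=R@np.linalg.inv(k)@[*uv,1];L.append((p,d/np.linalg.norm(d)))
    A=sum(np.eye(3)-np.outer(d,d) for p,d in L);B=sum((np.eye(3)-np.outer(d,d))@p for p,d in L);return np.round(np.linalg.solve(A,B),3)
print("rod",tri((55,252),(122,437)),tri((147,125),(90,305)),"post top",tri((130,40),(45,197)))
E
```

```text
blue_pad [0.4429, 0.2243, 0.0726] 0.956
   scene [278. 343.]
yellow_pad [0.4144, -0.2199, 0.3843] 0.98
   scene [374. 248.]
plate [0.5715, 0.0728, -0.1129] 0.92
   scene [262. 288.]
pillar [0.6248, 0.2528, -0.2461] 0.045
   scene [189. 326.]
pine_block [0.6331, -0.2331, 0.4691] 0.911
   scene [302. 232.]
card_box [0.4671, -0.0064, 0.5006] 0.472
   scene [320. 282.]
mirror [0.6094, -0.0821, 0.4587] 0.756
   scene [282. 256.]
rod [0.477 0.532 0.067] [0.77  0.342 0.062] post top [0.869 0.307 0.245]
```

View pics/fit0.png

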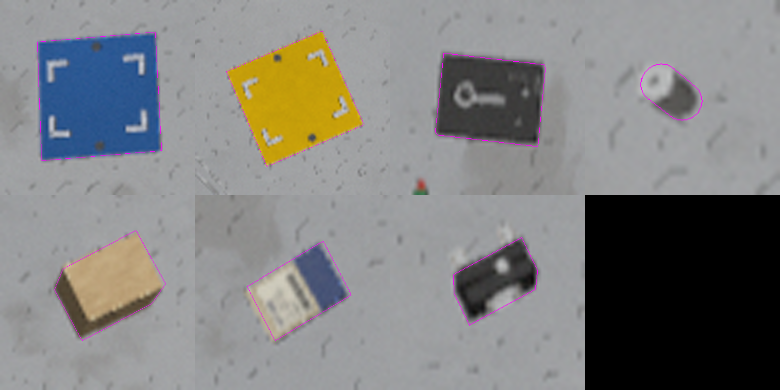

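Fits overlay well on all seven, so I'll move the plate first.

```bash
cat > pp.py <<'E'
from fit import *
def pick(x,y,yaw,z,opening,force,hi=.33):
    """z: TCP height at the grasp"""
    arm.command_gripper(opening)
    arm.move_ptp([x,y,hi],[np.pi,0,yaw])
    arm.move_straight([x,y,z],v=.2)
    arm.command_gripper(0,grasp_force=force)
    s=arm.read_state();print("grip",round(s["grip_width"],4),round(s["grip_force"],1),np.round(s["eef_pos"],4))
    arm.move_straight([x,y,hi],v=.2)
    s=arm.read_state();print("lifted",round(s["grip_width"],4),"t",round(s["clock"],1))
def place(x,y,yaw,z,opening,hi=.33,up=None):
    arm.move_ptp([x,y,hi],[np.pi,0,yaw])
    arm.move_straight([x,y,z+.015],v=.2)
    hit=arm.move_straight([x,y,z-.001],v=.02,f_stop=4)
    s=arm.read_state();print("touch",hit,np.round(s["eef_pos"],4),np.round(s["contact_force"],1))
    arm.command_gripper(opening);arm.move_straight([x,y,up or hi],v=.15)
    print("t",round(arm.read_state()["clock"],1))
def tool(t): # wrap to the nearer of two equivalent yaws near +pi/2
    return t
E
python3 - <<'E'
from pp import *
h=np.pi/2
pick(.5715,.0728,-.113+h,.1875,.075,25)
place(.4144,-.2199,.384+h,.1905,.072)
arm.move_ptp([.55,.15,.33],[np.pi,0,h]);im=arm.get_image("top")
x,s,u=fit("top",im,"dark",(-.025,.025,-.0375,.0375,.003,.0125),(.4144,-.2199,.384));print(x,s)
cv2.imwrite("pics/p1.png",cv2.resize(u,None,fx=.8,fy=.8))
E
```

```text
grip 0.0496 25.0 [0.5715 0.0728 0.1876]
lifted 0.0496 t 6.9
touch True [ 0.4143 -0.2199  0.1905] [-0.7 -1.   5.1]
t 11.3
[ 0.41234576 -0.2188692   0.41565371] 0.8724462872220128
```

View pics/p1.png

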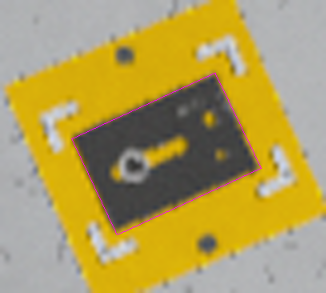

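The plate sits inside the four stops, square to them. Next comes the pillar.

Run:
```python
from pp import *
h=np.pi/2
pick(.6248,.2528,h,.167+.022,.06,25)
place(.4139,-.2196,h+.384,.167+.022+.0125,.06)
arm.move_ptp([.55,.15,.33],[np.pi,0,h]);im=arm.get_image("top")
cv2.imwrite("pics/p2.png",np.hstack([cv2.resize(arm.get_image("top")[230:330,340:440,::-1],(390,390),interpolation=2),cv2.resize(arm.get_image("scene")[205:275,340:410,::-1],(390,390),interpolation=2)]))
print(proj("top",[[.4139,-.2196,.0485],[.4139,-.2196,.0125]]))
```

```text
grip 0.0186 25.0 [0.6249 0.2528 0.1891]
lifted 0.0188 t 16.3
touch True [ 0.4138 -0.2196  0.2015] [0.1 0.1 4.5]
t 21.4
[[394.97409174 276.82075063]
 [392.68058875 277.7059397 ]]
```

View pics/p2.png

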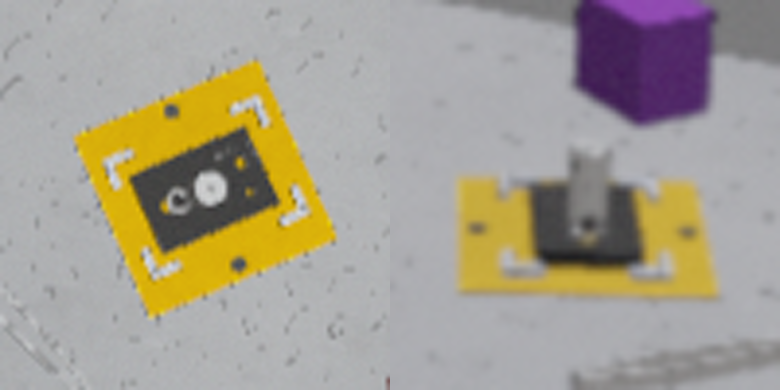

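The pillar stands on the middle of the plate. Before the pine block, I'll check clearance to the grey instrument behind it.

Run:
```python
from h import *
print(back("top",[(392,112),(483,138)],0), back("top",[(397,95),(488,122)],.1))
for z in(.07,.09,.11):print(z,proj("scene",[*back("top",(397,95),z)[0],z]))
arm_s=arm.read_state()["clock"];print(arm_s)
save("scene","dev",(200,140,330,250),5)
```

```text
[[ 0.81922732 -0.23429748]
 [ 0.74874879 -0.45169258]] [[ 0.81567191 -0.23141014]
 [ 0.74865762 -0.42913831]]
0.07 [[242.38034968 198.36533644]]
0.09 [[243.87553997 192.66262053]]
0.11 [[245.40656091 186.82324509]]
23.0667
```

View pics/dev.png

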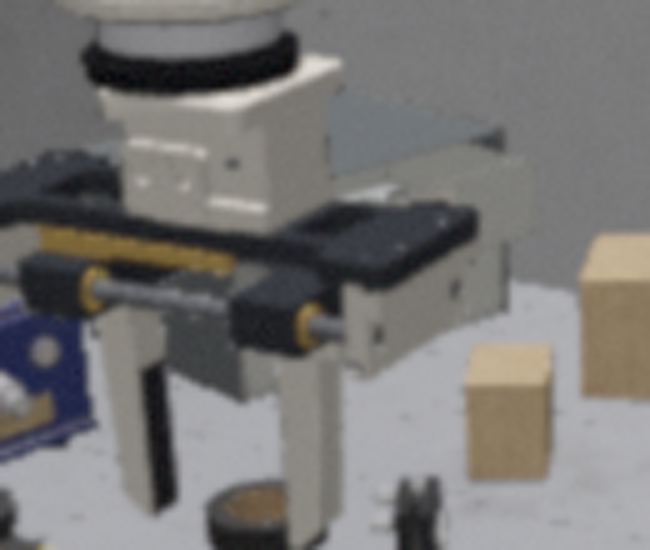

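The picture shows the gripper in front, with the small pine block at crop (508,410). The instrument's front edge is about 8 cm beyond the gripper body's reach, so the way is clear. Now the block.

Run:
```python
from pp import *
h=np.pi/2
pick(.6331,-.2331,.469+h,.167+.038,.075,30)
place(.4429,.2243,.0726+h,.167+.038+.003,.07)
arm.move_ptp([.55,-.05,.36],[np.pi,0,h+.5]);im=arm.get_image("top")
x,s,u=fit("top",im,"wood",(-.0225,.0225,-.031,.031,.003,.061),(.4429,.2243,.0726));print(x,s)
x2,s2,u2=fit("top",im,"wood",(-.0225,.0225,-.031,.031,.003,.061),(.4429,.2243,.0726),pad=25)
cv2.imwrite("pics/p3.png",cv2.resize(u2,None,fx=.9,fy=.9))
```

```text
grip 0.0454 29.6 [ 0.6332 -0.2331  0.2054]
lifted 0.045 t 27.2
touch True [0.4428 0.2243 0.2083] [-1.  -0.4  5.6]
t 32.0
[ 0.44149917  0.22416478 -0.05037919] 0.8861800777744541
```

View pics/p3.png

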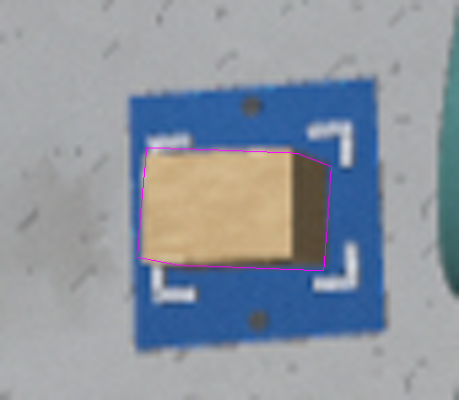

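The block is between the stops but seems turned by a few degrees from the pad. I'll measure its top face separately.

```bash
cat > topface.py <<'E'
from fit import *
def topface(im,bx,z,vmin=150):
    x0,y0,x1,y1=bx;u=cv2.resize(im[y0:y1,x0:x1],None,fx=K,fy=K,interpolation=cv2.INTER_CUBIC)
    h,s,v=[a.astype(int) for a in cv2.split(cv2.cvtColor(u,cv2.COLOR_RGB2HSV))]
    m=((abs(h-16)<9)&(s>55)&(v>vmin)).astype(np.uint8)
    cs,_=cv2.findContours(m,0,1);c=max(cs,key=cv2.contourArea)[:,0]
    w=back("top",(c+.5)/K-.5+[x0,y0],z)
    (cx,cy),(a,b),t=cv2.minAreaRect((w*1000).astype(np.float32));return np.round([cx,cy,a,b,t],2)
E
python3 - <<'E'
from topface import *
im=arm.get_image("top")
for v in(130,150,170):print(topface(im,(170,230,240,310),.061,v))
print(arm.read_state()["tool_rot"])
E
```

```text
[440.56 223.54  45.01  60.94   1.59]
[440.76 223.74  44.6   60.55   1.59]
[440.91 224.12  44.2   59.81   1.52]
[-3.14138392e+00 -3.08624259e-04  2.07163426e+00]
```

The block is 2.6° from the pad axis and within 2 mm of centre, so it can stay. Next, the card box.

Run:
```python
from pp import *
h=np.pi/2
pick(.4671,-.0064,.5+h,.1875,.065,12)
place(.442,.224,.035+h,.1875+.061,.06,hi=.38)
arm.move_ptp([.5,-.05,.36],[np.pi,0,h-.6])
im=arm.get_image("top");u=im[225:310,165:240];sc=arm.get_image("scene")[270:390,220:330]
cv2.imwrite("pics/p4.png",np.hstack([cv2.resize(a[:,:,::-1],(390,430),interpolation=2) for a in(u,sc)]))
print(proj("top",hullpts((-.02,.02,-.031,.031,.075,.0751),(.442,.224,.035))[::2]).round(1).tolist())
```

```text
grip 0.04 11.9 [ 0.4671 -0.0064  0.1876]
lifted 0.0402 t 36.3
touch True [0.4419 0.224  0.2483] [ 0.6 -0.1  4.9]
t 40.3
[[206.2, 274.3], [177.7, 275.7], [206.1, 255.9], [177.7, 257.3]]
```

View pics/p4.png

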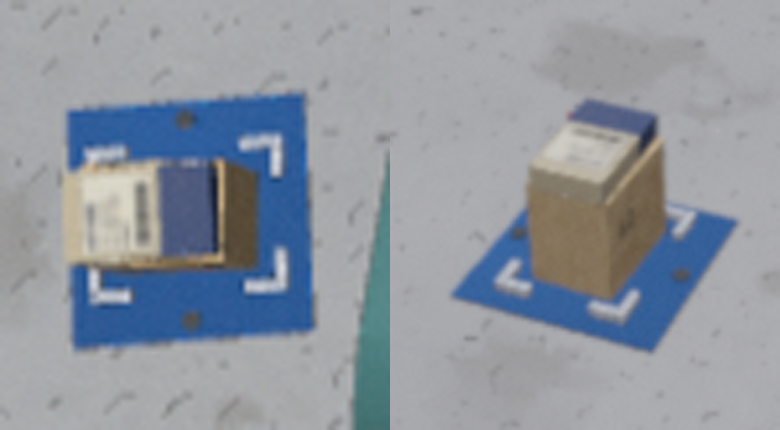

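The box lies flat on the block: its top spans columns 177–206 and rows 257–275, as expected, and touch height agrees to 0.2 mm. Last, the mirror mount.

Run:
```python
from pp import *
t=.4587;o=-.0035
pick(.6094+o*np.cos(t),-.0821+o*np.sin(t),t,.167+.028,.075,20)
t=.035
place(.442+o*np.cos(t),.224+o*np.sin(t),t,.167+.028+.075,.075,hi=.40)
arm.move_ptp([.5,-.15,.40],[np.pi,0,.5])
im=arm.get_image("top");u=im[225:310,165:240];sc=arm.get_image("scene")[240:390,220:330]
cv2.imwrite("pics/p5.png",np.hstack([cv2.resize(a[:,:,::-1],(390,430+60*i),interpolation=2)[:430] for i,a in enumerate((u,sc))]))
cv2.imwrite("pics/top5.png",im[:,:,::-1])
print(proj("top",hullpts((-.014,.007,-.023,.023,.121,.1211),(.442,.224,.035))[::2]).round(1).tolist())
```

```text
grip 0.0457 20.0 [ 0.6064 -0.0837  0.1954]
lifted 0.0458 t 44.7
touch True [0.4385 0.2239 0.2703] [ 0.7 -0.8  3.7]
t 49.2
[[196.5, 270.2], [174.3, 271.3], [196.4, 260.1], [174.4, 261.2]]
```

View pics/p5.png

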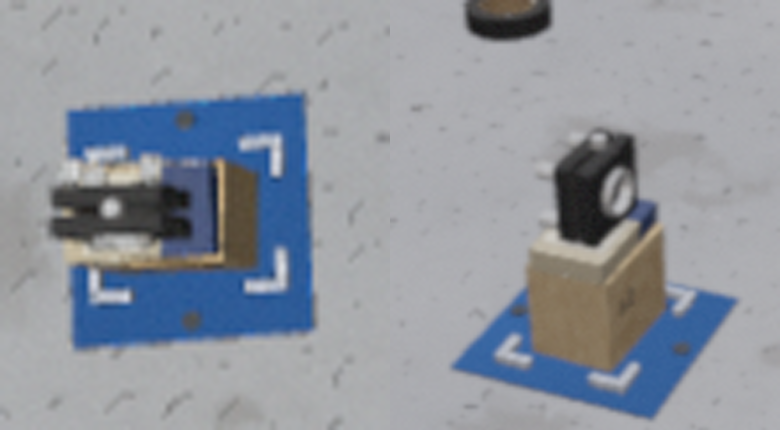

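View pics/top5.png

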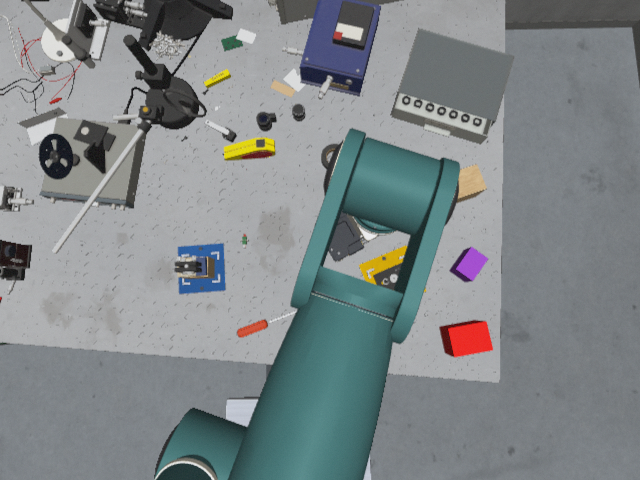

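The mirror stands upright and centred on the box, with body columns 175–201 and rows 261–271 as expected. The stack is square on the blue pad, and the coupler, tape and cleaner are where they were. Handing in.

```bash
python3 -c "
from bench import arm
print(arm.close_job())"
```

```text
the job is handed in; nothing more can be done
None
```

Both stations are set up in the order asked and the job is handed in, about 50 s into the 144 s limit; every part looks centred to about 2 mm in the pictures, the pine block sits about 2.6° off the blue pad's axis with the box and mirror set to match it, and the three bystanders were left untouched.

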